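Tip the incense carton over and stow it in its spring holder

ROBOT

A 6-joint arm with a two-finger parallel gripper is mounted at the origin on the work surface. World frame = base frame: x ahead of the robot, y to its left, z up, the work surface at z = 0. Lengths are in m, angles in rad, forces in N, time in s.
With the tool pointing down it reaches from about 0.425 to 0.95 m from the base axis. Payload 3.5 kg.
Tool frame: the origin (TCP) lies between the finger pads; the fingertips stand 19 mm ahead of it and the grasp point (between the pads) is the TCP; z points along the fingers, y is the line along which they close (so a half turn about z gives the same grasp; the last joint's range is limited). The gripper opens to 85 mm and grips with 20 to 120 N. Pads are 22 mm wide; open, the fingers measure 114 mm over their backs; the gripper's body (76 mm by 85 mm) begins 54 mm behind the grasp point. The pads swing forward as they close: fully open they stand 13 mm farther back than shut.
Start: joints at [-1.399, 0.286, 1.577, -0, 1.279, -0.15], TCP at [0.214, -0.64, 0.25] pointing down, gripper open.
Joint ranges: [-2.77, 2.77], [-0.9, 2.22], [0.21, 2.48], [-1.53, 4.67], [0.24, 2.81], [-2.84, 2.84]. Speed limits (rad/s): [2.79, 2.79, 3.14, 3.14, 3.14, 3.14].

INTERFACE

Orientations are given as a unit quaternion [x, y, z, w].
In Python, from plant import get_state, cams, ctrl gives the robot as it stands. The module is installed in compiled form; this text tells all that it offers.
- The arm moves only by the tool jog_arm, never from a script. Its argument "deltas" is text: rows parted by semicolons, each of 6 numbers parted by spaces: the shift along the world's x, y, z normalised to -1 to 1, where 1 is 0.02 m, then the turn, a rotation vector about the world's x, y, z normalised to -1 to 1, where 1 is 0.1 rad. In form: x y z ax ay az; .... A call has 1 to 20 rows; each row shifts and turns the commanded pose from where the row before left it; what a row does not reach is not made up. A row lasts 1/8 s, in which the tool goes at most 62.5 mm and 10.7 degrees, less where a joint would pass 70% of its speed; a pose out of reach is approached as far as the arm can. A call with a number of a shift or a turn outside -1 to 1 is refused whole. A call with a gripper value outside its range is refused whole. "gripper" is the opening, from 0 (shut) to 1 (fully open), set as the call begins (left out, the last holds). The fingers move at their own pace and stop on an object; "squeeze" is the grip in N (left out, the last holds). Time passes only in rows, so rows that do not move let the fingers close. It gives the time, the measured TCP pose, the force, the opening and the grip force at its end, in the units of the state.
- get_state(): the state, without advancing time (a new reading comes with each control period).
- cams.read_camera(name): name is "scene" or "top" or "wrist"; returns a dict with "color" (384x512x3 uint8, blue, green, red), "vfov" (degrees; the focal length in pixels is half the picture's height over the tangent of half this angle, whatever the lens; pixels are square), "cx", "cy" (the principal point, pixels), "rvec" (rotation vector, rad) and "tvec" (3), from world to camera coordinates, as OpenCV has them. Camera axes: x right, y down, z forward; pixel columns grow to the right and rows downward; lengths in m; the calibration is good to about 2 mm. A picture is of the moment at which its call begins. There is no depth.
- ctrl.sign_off(): hands the job in; it is judged then, once.
The state is a dict: "time": time; "qpos": joint angles; "dq": joint speeds; "joint_efforts": joint torques, N m; "eef_pos": TCP position; "tcp_rot": TCP orientation; "contact_force": force on the tool from outside, world axes, zero at the start; "wrist_torque": the same for the moment, N m; "opening": opening from 0.0 (shut) to 1.0 (fully open); "finger_force": force on a finger pad.
Only numpy, scipy, OpenCV 4.12 (cv2) and the standard library are available. Lean on these libraries where they do the work, as an engineer would, in place of code of your own. Each camera call takes 0.05 s, during which the arm holds its last target. There are 200 camera calls.

TASK

The tall carton of incense stands upright in the open end of the low wooden holder. Without picking it up, tip it over towards the holder's stop block by pushing near its top, then slide it along the channel, between the two sprung brass cheeks, until it is fully home against the stop block. The cheeks grip it and the block may be clamped at different places, so push firmly but feel for the stop: do not crush the carton, and leave the other things on the dresser where they are.

Things in the scene. Friction and masses are not known exactly. Their poses are not given: they have to be found in the camera images.
- carton: Closed plain card carton, 46 (its x) x 60 (its y) x 180 mm (its z, tall), about 0.22 kg; it stands on the holder's floor. Origin: centre of its underside (foot). z points from foot to top. Its front face (+x) looks towards the holder's stop block. Pushed with more than 30 N it is crushed.
- carton_top (a point): centre of the carton's top face, 180 mm from the foot; lying home, this face touches the stop block
- carton_edge (a point): middle of the foot's edge on the side of the stop block, (23, 0, 0) mm in the carton's frame: the edge that it tips over
- holder: Low dark-wood channel fixed to the dresser, 420 mm long (its x), 100 mm wide. Origin: on its underside, 200 mm from the open near end (x = -200 mm); +x runs along the middle of the channel to the stop block, z up. Floor 6 mm thick; side walls 24 mm high, 72 mm apart inside (36 mm high, with the cheeks inside, beyond x = 108 mm).
- cheeks (a point): Mouth between two brass cheeks on springs, (108, 0, 20) mm in the holder's frame. 34 mm high; lead-ins slope from 71 mm apart here to 54 mm at x = 141 mm, then 54 mm apart to x = 174 mm. Each gives way outwards up to 7 mm. The lying carton (60 mm wide) must spread them: sliding it in takes roughly 3 to 9 N, not known beforehand, before it meets the stop block.
- stop_far (a point): The farthest place, (180, 0, 6) mm in the holder's frame, where the face of the stop block may stand. The block (pale wood, 50 wide, 20 deep, top 50 mm up, brass thumbscrew on top) is clamped rigidly across the channel with its face anywhere from here to 30 mm nearer (holder x = 150 to 180 mm); this point does not show where: find it by feel or sight.
- mirror_tray: round brass-rimmed mirror tray, 260 mm across, 8 mm thick, fixed; origin under its centre. The things on it are to be left alone.
- oval_bottle: oval amber bottle with a gold cap, 122 mm tall, on the tray, leave alone; origin under its centre
- incense_holder: green ceramic incense holder, 68 mm across, 34 mm tall, on the tray, leave alone; origin under its centre
- watch_stand: black silicone watch stand, 60 x 50 mm, 102 mm tall, on the tray, leave alone; origin under its base
- flip_jar: glass cylinder with a hinged flip-top lid, 54 mm across, 94 mm tall, on the tray, leave alone; origin under its centre
- candle_tin: round candle tin, 61 mm across, 50 mm tall, beside the holder, leave alone; origin under its centre
- trinket_cup: white ceramic trinket bowl, 64 mm across, 40 mm tall, beside the holder, leave alone; origin under its centre
Things that resemble listed ones, but are neither listed nor needed, are in the scene too. Of the things shaped like the carton, the cardboard one is meant.

How it is judged:
By the outcome, as a careful person would: the job done as asked, in the order asked, and still so for the second after the job is handed in, with the robot touching nothing.
It also fails if it takes over 61 s, if anything falls off the work surface, if the arm or the gripper's body presses on something with over 40 N, if the wrist force passes 120 N, or if a joint passes its speed limit or range.

## Working session

There is one attempt and no reset: what is moved stays moved. The work goes in short steps, Python scripts to look and compute and a tool call to move; the robot and the scene stay as the last step left them, time stands still between calls to the robot, and variables do not carry over. Pictures are saved under pics/ and viewed, at most 10 in all, crops included, and the job is handed in when it is done.

Besides the shell and the picture viewer there is one more tool, called as a command line: name --argument value ..., lists and objects as JSON in quotes. jog_arm: Moves the arm, as the interface text tells. Its arguments: {"type":"object","properties":{"deltas":{"type":"string"},"gripper":{"type":"number"},"squeeze":{"type":"number"}},"required":["deltas"]}

```bash
mkdir -p pics
cat > h.py <<'E'
import numpy as np, cv2
from plant import get_state, cams, ctrl
def cam(n):
    c=cams.read_camera(n); h,w=c["color"].shape[:2]
    f=h/2/np.tan(np.radians(c["vfov"])/2)
    c["K"]=np.array([[f,0,c["cx"]],[0,f,c["cy"]],[0,0,1.]])
    c["R"]=cv2.Rodrigues(np.array(c["rvec"],float))[0]; c["t"]=np.array(c["tvec"],float).ravel()
    return c
def ray(c,u,v):
    d=c["R"].T@np.linalg.inv(c["K"])@np.array([u,v,1.]); return -c["R"].T@c["t"],d
def at_z(c,u,v,z):
    o,d=ray(c,u,v); return o+d*(z-o[2])/d[2]
def proj(c,P):
    return cv2.projectPoints(np.atleast_2d(np.array(P,float)),np.array(c["rvec"],float),c["t"],c["K"],None)[0][:,0]
E
python3 - <<'E'
from h import *
a=cam("top");b=cam("scene")
cv2.imwrite("pics/top.png",cv2.resize(a["color"],(800,600)));cv2.imwrite("pics/scene.png",cv2.resize(b["color"],(800,600)))
import pickle;pickle.dump((a,b),open("c.pkl","wb"))
for c in(a,b): print(-c["R"].T@c["t"],c["vfov"],c["cx"],c["cy"])
print(get_state())
E
```

```text
[0.29734209 0.01823607 1.37111591] 46.970578927077796 260.65091726457837 191.60049644081354
[ 0.98822829 -0.8164611   0.74812134] 52.58572261922799 259.00548697578745 187.76901473667695
{'time': 0.1, 'qpos': array([-1.39900027e+00,  2.87149516e-01,  1.57801403e+00,  5.22651182e-05,
        1.27860590e+00, -1.50028333e-01]), 'dq': array([ 0.00089594, -0.00145325, -0.00123905, -0.00037025, -0.0004123 ,
       -0.00036057]), 'joint_efforts': array([ 6.06405265e-04, -4.07297516e+01, -2.93696988e+01, -9.20733851e-05,
        3.45944783e-03, -3.49491593e-06]), 'eef_pos': array([ 0.21342771, -0.63979492,  0.24904613]), 'tcp_rot': array([ 9.87082169e-01,  1.60211134e-01,  1.31695368e-05, -1.08860288e-03]), 'contact_force': array([-0.08117428,  0.54715407, -0.61317633]), 'wrist_torque': array([-0.07268767,  0.02508181, -0.0288102 ]), 'finger_force': 0.0, 'opening': 1.003454606433817}
```

View pics/top.png

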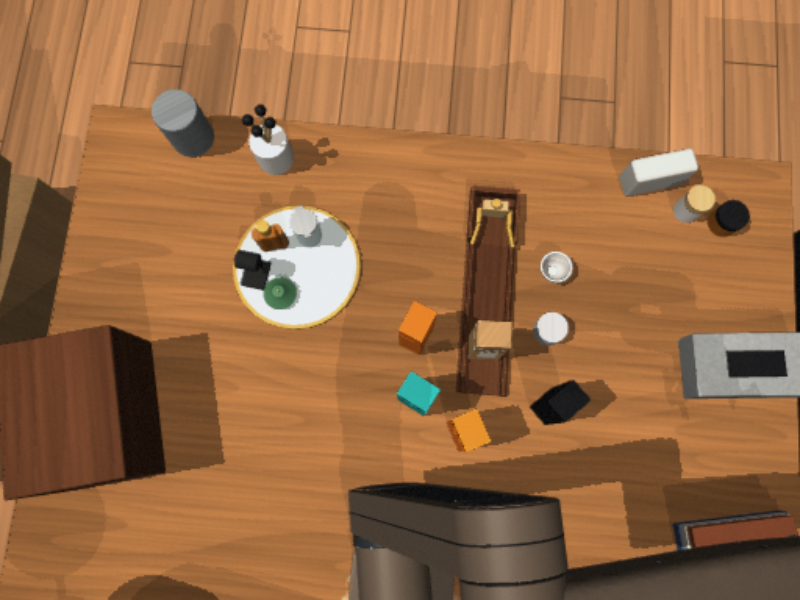

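View pics/scene.png

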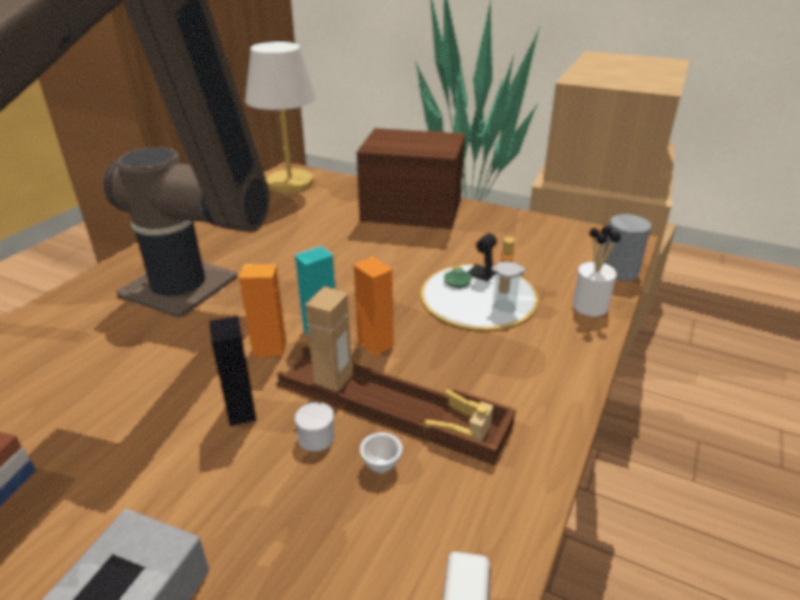

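The top view shows the cardboard carton at about (490,335), standing in the holder. The holder runs from (485,393) up to the stop block at (496,205). Lookalikes are orange (417,327), orange (469,430), teal (418,393) and black (560,402). I choose the cardboard one because it is brown card and the only one in the holder. I'll check that in a close crop.

Run:
```python
from h import *
import pickle
a,b=pickle.load(open("c.pkl","rb"))
print(at_z(a,256,192,0),at_z(a,300,192,0),at_z(a,256,100,0))
# crop top x 285..340,y 112..262 rotated
cr=a["color"][112:262,280:380]; cr=cv2.rotate(cv2.resize(cr,None,fx=4,fy=4,interpolation=cv2.INTER_CUBIC),cv2.ROTATE_90_CLOCKWISE)
cr2=b["color"][170:300,170:340]; cr2=cv2.resize(cr2,(0,0),fx=3.5,fy=3.5)
cv2.imwrite("pics/crop.png",cr);cv2.imwrite("pics/crop2.png",cr2);print(cr.shape)
```

```text
[0.57816594 0.05069319 0.        ] [ 0.59040053 -0.08822543  0.        ] [0.88792077 0.07832266 0.        ]
(400, 600, 3)
```

View pics/crop.png

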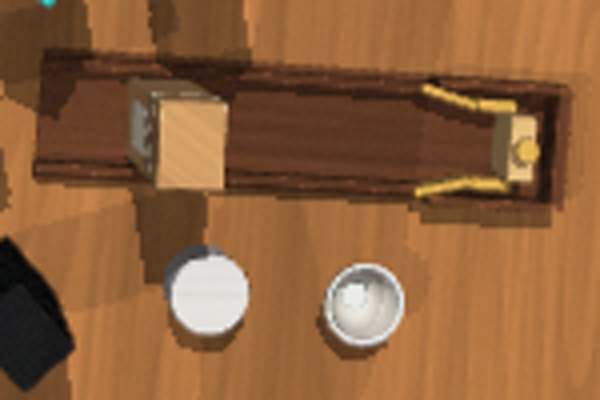

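View pics/crop2.png

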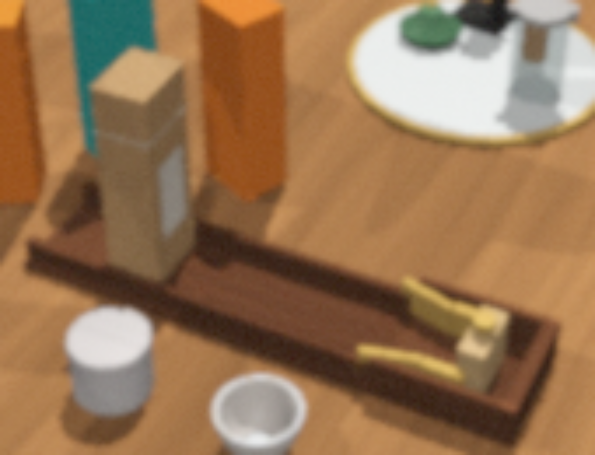

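The crops confirm it: a plain cardboard carton with its top face centred near (192,142) in the top crop. The cheeks are at (465,100) and (465,185), and the pale stop block has its near edge around x≈495–510. Candle tin (208,292) and bowl (365,303) are to the right (-y side). Next I fit the poses.

```bash
cat > fit.py <<'E'
from h import *
import pickle
from scipy.optimize import least_squares
a,b=pickle.load(open("c.pkl","rb"))
T=lambda x,y:(280+y/4,112+(600-x)/4)
S=lambda x,y:(170+x/3.5,170+y/3.5)
n=lambda p,z:at_z(a,*T(*p),z)
for p,z in [((45,48),.024),((35,178),.024),((570,85),.036),((562,208),.036)]: print("holder corner",p,n(p,z).round(4))
for p in [(160,97),(228,100),(158,186),(223,188)]: print("ctop",n(p,.186).round(4))
for p in [(510,115),(536,115),(510,182),(534,182)]: print("block top",n(p,.05).round(4))
for p,z in [((208,294),.05),((365,303),.04)]: print("tin/cup",n(p,z).round(4))
def tf(x,P): c,s=np.cos(x[2]),np.sin(x[2]); P=np.array(P,float); return np.c_[x[0]+c*P[:,0]-s*P[:,1],x[1]+s*P[:,0]+c*P[:,1],P[:,2]]
H=[(-.2,.05,.024),(-.2,-.05,.024),(.22,.05,.036),(.22,-.05,.036)]
HT=[T(45,48),T(35,178),T(570,85),T(562,208)]
HS=[None,S(28,246),S(556,328),S(517,412)]
def resid(x,M,MT,MS):
    P=tf(x,M);r=[(proj(a,P)-np.array(MT)).ravel()]
    q=proj(b,P)
    r+=[q[i]-m for i,m in enumerate(MS) if m is not None]
    return np.concatenate(r)
x=least_squares(resid,[.6,-.1,0.],args=(H,HT,HS),x_scale=[.1,.1,.1],loss="soft_l1"); print("holder",x.x,x.fun.round(1))
C=[(-.023,.03,.186),(.023,.03,.186),(-.023,-.03,.186),(.023,-.03,.186),(.023,-.03,.006)]
CT=[T(160,97),T(228,100),T(158,186),T(223,188)]
CS=[S(93,88) if 0 else None,S(185,67),S(93,88),S(138,107),S(160,282)]
def res2(y):
    P=tf(y,C);r=(proj(a,P[:4])-np.array(CT)).ravel();q=proj(b,P)
    return np.concatenate([r]+[q[i]-m for i,m in enumerate(CS) if m is not None])
y=least_squares(res2,[.55,-.1,0.],x_scale=.1,loss="soft_l1");print("carton",y.x,y.fun.round(1))
d=y.x[:2]-x.x[:2];c,s=np.cos(x.x[2]),np.sin(x.x[2]);print("carton in holder",c*d[0]+s*d[1],-s*d[0]+c*d[1],y.x[2]-x.x[2])
for p in [(510,115),(510,182)]:
    d=n(p,.05)[:2]-x.x[:2];print("stop in holder",c*d[0]+s*d[1],-s*d[0]+c*d[1])
E
python3 fit.py
```

```text
holder corner (45, 48) [ 0.4018 -0.0747  0.024 ]
holder corner (35, 178) [ 0.4028 -0.1733  0.024 ]
holder corner (570, 85) [ 0.819  -0.0732  0.036 ]
holder corner (562, 208) [ 0.821  -0.1715  0.036 ]
ctop [ 0.4691 -0.0909  0.186 ]
ctop [ 0.5158 -0.0898  0.186 ]
ctop [ 0.473  -0.1509  0.186 ]
ctop [ 0.5176 -0.1498  0.186 ]
block top [ 0.766  -0.0991  0.05  ]
block top [ 0.7874 -0.0977  0.05  ]
block top [ 0.7707 -0.1515  0.05  ]
block top [ 0.7905 -0.1503  0.05  ]
tin/cup [ 0.5384 -0.2497  0.05  ]
tin/cup [ 0.6644 -0.2533  0.04  ]
holder [ 0.60259083 -0.1240013   0.00143325] [-0.1 -0.3  0.3  0.1  0.2 -1.   0.7 -0.4 -2.6 -1.   1.3 -2.6 -0.6 -0.3]
carton [ 0.49447187 -0.12085815  0.03037039] [ 0.3 -0.5  0.1 -0.3  0.2  0.2  0.2 -0.3 -0.2 -2.5 -1.  -1.1  1.6 -2.2
 -0.4  0.9]
carton in holder -0.10811433915726183 0.003298102868475145 0.028937136398299784
stop in holder 0.16344764690777397 0.02471672901859819
stop in holder 0.16802465826217478 -0.027701162019474417
```

jog_arm --deltas "0 1 1 0 0 0;0 1 1 0 0 0;0 1 1 0 0 0;0.5 1 0 0 0 -0.2;0.5 1 0 0 0 -0.2;0.5 1 0 0 0 -0.2;0.5 1 0 0 0 -0.2;0.5 1 0 0 0 -0.2;0.5 1 0 0 0 -0.2;0.5 1 0 0 0 -0.2;0.5 1 0 0 0 -0.2;0.5 1 0 0 0 -0.2;0.5 1 0 0 0 -0.2;0.5 1 0 0 0 -0.2;0.5 1 0 0 0 -0.2;0.5 1 0 0 0 -0.2;0.5 1 0 0 0 -0.2;0.5 1 0 0 0 -0.2;0.5 1 0 0 0 -0.2;0.5 1 0 0 0 0" --gripper 0.3

```text
time: 2.6
eef_pos: [0.3836, -0.2394, 0.3098]
tcp_rot: [1.0, 0.001, -0.0, -0.0]
contact_force: [0.1, -0.2, -0.5]
opening: 0.299
finger_force: 0.0
```

Run:
```python
from h import *
import pickle
a,b=pickle.load(open("c.pkl","rb"))
for n,u,v in [("or1",417,320),("or2",469,430),("teal",418,393),("black",560,402)]:
    print(n,at_z(a,u*.64,v*.64,.17).round(3))
from scipy.spatial.transform import Rotation as R
s=get_state();print(s["time"],s["eef_pos"],R.from_quat(s["tcp_rot"]).as_matrix().round(3),s["qpos"].round(2),s["opening"])
```

```text
or1 [0.51  0.014 0.17 ]
or2 [ 0.328 -0.091  0.17 ]
teal [0.383 0.001 0.17 ]
black [ 0.389 -0.244  0.17 ]
2.6 [ 0.38355967 -0.2394253   0.30979739] [[ 1.     0.002 -0.001]
 [ 0.002 -1.     0.001]
 [-0.001 -0.001 -1.   ]] [-0.78 -0.27  2.03  0.    1.38  0.79] 0.2990726119959476
```

jog_arm --deltas "0.43 0.98 0 0 0 0;0.43 0.98 0 0 0 0;0.43 0.98 0 0 0 0;0.43 0.98 0 0 0 0;0.43 0.98 0 0 0 0;0.43 0.98 0 0 0 0;0 0 -1 0 0 0;0 0 -1 0 0 0;0 0 -1 0 0 0;0 0 -1 0 0 0;0 0 -1 0 0 0;0 0 -1 0 0 0;0 0 -0.8 0 0 0;0 0 0 0 0 0"

```text
time: 4.35
eef_pos: [0.4341, -0.1222, 0.1727]
tcp_rot: [1.0, 0.001, -0.002, -0.001]
contact_force: [-0.1, -0.2, 0.5]
opening: 0.302
finger_force: 0.0
```

Run:
```python
from h import *
c=cam("scene");cr=c["color"][100:280,100:340];cr=cv2.resize(cr,None,fx=3.2,fy=3.2,interpolation=cv2.INTER_CUBIC)
cv2.imwrite("pics/p5.png",cr)
print(get_state()["contact_force"],get_state()["eef_pos"])
```

```text
[0.40397065 0.48149112 0.36579995] [ 0.43486129 -0.1226015   0.17390525]
```

View pics/p5.png

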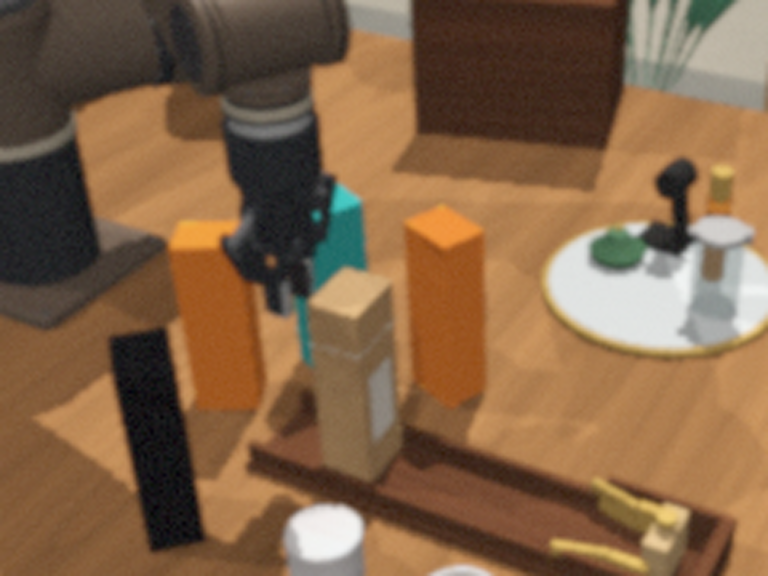

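The picture shows the fingers at (285,290), just behind the carton's top (350,290), at the right height and clear of the lookalikes. I start the tip slowly so the two fingers square the carton.

jog_arm --deltas "0.3 0 0 0 0 0;0.3 0 0 0 0 0;0.3 0 0 0 0 0;0.3 0 0 0 0 0;0.2 0 0 0 0 0;0.2 0 0 0 0 0;0.2 0 0 0 0 0;0.2 0 0 0 0 0;0 0 0 0 0 0"

```text
time: 5.52
eef_pos: [0.4753, -0.1227, 0.1743]
tcp_rot: [1.0, 0.001, -0.0, -0.0]
contact_force: [-0.5, 0.4, 0.0]
opening: 0.3
finger_force: 0.1
```

Run:
```python
from h import *
c=cam("top");cr=cv2.rotate(cv2.resize(c["color"][180:262,280:350],None,fx=6,fy=6,interpolation=cv2.INTER_CUBIC),cv2.ROTATE_90_CLOCKWISE)
cv2.imwrite("pics/p6.png",cr)
print(get_state()["contact_force"],get_state()["eef_pos"])
```

```text
[ 0.32369147  0.53432503 -0.13724171] [ 0.47514763 -0.1227154   0.17426618]
```

View pics/p6.png

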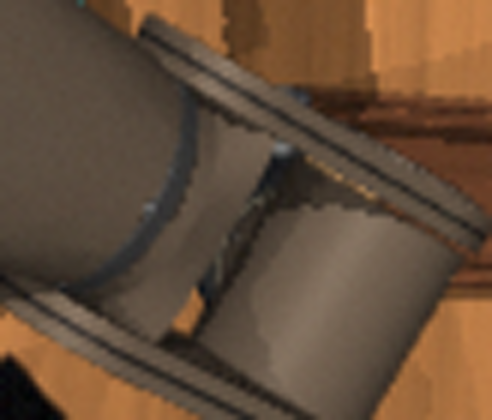

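The wrist hides the carton in the top view, so that picture tells me nothing about its yaw. I carry on the push past the tipping point.

jog_arm --deltas "0.25 0 0 0 0 0;0.25 0 0 0 0 0;0.25 0 0 0 0 0;0.25 0 0 0 0 0;0.25 0 0 0 0 0;0.25 0 0 0 0 0;0.25 0 0 0 0 0;0.25 0 0 0 0 0;0.25 0 0 0 0 0;0 0 0 0 0 0;0 0 0 0 0 0;0 0 0 0 0 0;0 0 0 0 0 0"

```text
time: 7.2
eef_pos: [0.52, -0.1227, 0.1743]
tcp_rot: [1.0, 0.001, -0.0, -0.0]
contact_force: [0.1, -0.4, 1.1]
opening: 0.303
finger_force: 0.0
```

Run:
```python
from h import *
c=cam("scene");cr=c["color"][130:310,150:350];cr=cv2.resize(cr,None,fx=3.3,fy=3.3,interpolation=cv2.INTER_CUBIC)
cv2.imwrite("pics/p7.png",cr)
```

```text
(no output)
```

View pics/p7.png

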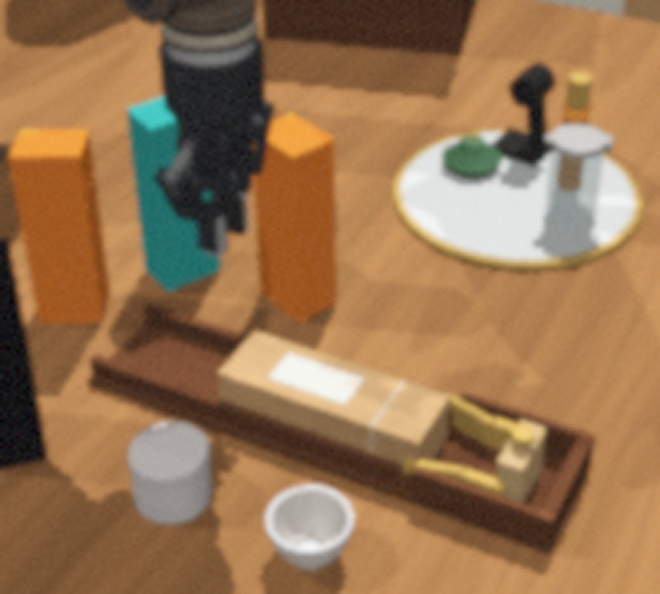

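The carton now lies in the channel. In this crop its foot corners are at (220,375) and (258,332), and its top end is at (405,455) and (450,400), right at the cheeks' mouth. I check that it lies flat and square.

Run:
```python
from h import *
import pickle
a,b=pickle.load(open("c.pkl","rb"))
for x,y in [(220,375),(258,332),(405,437),(450,400)]:
    p=at_z(b,150+x/3.3,130+y/3.3,.052);print((p-[.6026,-.1238,0]).round(4))
```

```text
[-0.0682 -0.0398  0.052 ]
[-0.0683  0.021   0.052 ]
[ 0.0957 -0.0365  0.052 ]
[0.1101 0.0171 0.052 ]
```

jog_arm --deltas "-1 0 0 0 0 0;-1 0 0 0 0 0;-0.75 0 0 0 0 0;0 0 -1 0 0 0;0 0 -1 0 0 0;0 0 -1 0 0 0;0 0 -1 0 0 0;0 0 -1 0 0 0;0 0 -1 0 0 0;0 0 -0.5 0 0 0;0 0 -0.4 0 0 0;0 0 0 0 0 0"

```text
time: 8.75
eef_pos: [0.465, -0.1227, 0.0362]
tcp_rot: [1.0, 0.001, -0.0, -0.0]
contact_force: [-0.3, 0.3, 0.2]
opening: 0.303
finger_force: 0.0
```

jog_arm --deltas "0.5 0 0 0 0 0;0.5 0 0 0 0 0;0.4 0 0 0 0 0;0.3 0 0 0 0 0;0.3 0 0 0 0 0;0.2 0 0 0 0 0"

```text
time: 9.5
eef_pos: [0.5094, -0.1227, 0.0363]
tcp_rot: [1.0, 0.001, -0.0, -0.0]
contact_force: [-0.4, 0.6, -0.7]
opening: 0.298
finger_force: 0.0
```

jog_arm --deltas "0.25 0 0 0 0 0;0.25 0 0 0 0 0;0.25 0 0 0 0 0"

```text
time: 9.88
eef_pos: [0.5237, -0.1225, 0.0362]
tcp_rot: [1.0, 0.001, -0.001, -0.0]
contact_force: [-2.4, 0.1, 1.4]
opening: 0.295
finger_force: 1.1
```

jog_arm --deltas "0.2 0 0 0 0 0;0.2 0 0 0 0 0;0.2 0 0 0 0 0"

```text
time: 10.25
eef_pos: [0.5363, -0.1227, 0.0362]
tcp_rot: [1.0, 0.001, -0.0, -0.0]
contact_force: [-1.7, 0.8, 0.0]
opening: 0.3
finger_force: 0.6
```

jog_arm --deltas "0.2 0 0 0 0 0;0.2 0 0 0 0 0"

```text
time: 10.5
eef_pos: [0.5438, -0.1225, 0.0362]
tcp_rot: [1.0, 0.001, -0.001, -0.0]
contact_force: [-3.5, 0.4, 1.8]
opening: 0.3
finger_force: 1.7
```

jog_arm --deltas "0.15 0 0 0 0 0;0.15 0 0 0 0 0"

```text
time: 10.75
eef_pos: [0.5497, -0.1225, 0.0362]
tcp_rot: [1.0, 0.001, -0.001, -0.0]
contact_force: [-4.4, 0.4, 1.4]
opening: 0.301
finger_force: 2.2
```

jog_arm --deltas "0.1 0 0 0 0 0;0.1 0 0 0 0 0"

```text
time: 11.0
eef_pos: [0.5542, -0.1227, 0.0362]
tcp_rot: [1.0, 0.001, 0.0, 0.0]
contact_force: [-3.1, 0.3, -0.5]
opening: 0.303
finger_force: 1.2
```

jog_arm --deltas "0.1 0 0 0 0 0;0.1 0 0 0 0 0"

```text
time: 11.25
eef_pos: [0.5583, -0.1227, 0.0362]
tcp_rot: [1.0, 0.001, 0.0, -0.0]
contact_force: [-2.6, 0.5, -1.1]
opening: 0.298
finger_force: 1.1
```

jog_arm --deltas "0.1 0 0 0 0 0;0.1 0 0 0 0 0"

```text
time: 11.5
eef_pos: [0.5623, -0.1227, 0.0363]
tcp_rot: [1.0, 0.001, 0.0, -0.0]
contact_force: [-3.0, 0.9, -0.7]
opening: 0.298
finger_force: 1.1
```

jog_arm --deltas "0.08 0 0 0 0 0;0.08 0 0 0 0 0"

```text
time: 11.75
eef_pos: [0.5654, -0.1227, 0.0363]
tcp_rot: [1.0, 0.001, 0.0, -0.0]
contact_force: [-3.5, 0.5, 0.1]
opening: 0.301
finger_force: 1.1
```

jog_arm --deltas "0.05 0 0 0 0 0;0.05 0 0 0 0 0"

```text
time: 12.0
eef_pos: [0.5673, -0.1227, 0.0363]
tcp_rot: [1.0, 0.001, -0.0, -0.0]
contact_force: [-2.2, 0.6, -1.3]
opening: 0.303
finger_force: 1.1
```

jog_arm --deltas "0.05 0 0 0 0 0;0.05 0 0 0 0 0"

```text
time: 12.25
eef_pos: [0.5693, -0.1227, 0.0363]
tcp_rot: [1.0, 0.001, -0.0, -0.0]
contact_force: [-2.4, -0.5, -1.6]
opening: 0.299
finger_force: 1.1
```

jog_arm --deltas "0.05 0 0 0 0 0;0.05 0 0 0 0 0"

```text
time: 12.5
eef_pos: [0.5714, -0.1227, 0.0363]
tcp_rot: [1.0, 0.001, -0.0, -0.0]
contact_force: [-2.3, 0.2, -0.6]
opening: 0.301
finger_force: 1.1
```

jog_arm --deltas "0.05 0 0 0 0 0;0.05 0 0 0 0 0"

```text
time: 12.75
eef_pos: [0.5734, -0.1227, 0.0363]
tcp_rot: [1.0, 0.001, -0.0, -0.0]
contact_force: [-2.1, 0.7, -1.1]
opening: 0.304
finger_force: 1.1
```

jog_arm --deltas "0.05 0 0 0 0 0"

```text
time: 12.88
eef_pos: [0.5744, -0.1227, 0.0363]
tcp_rot: [1.0, 0.001, -0.0, -0.0]
contact_force: [-2.5, 0.5, -1.2]
opening: 0.296
finger_force: 1.1
```

jog_arm --deltas "0.05 0 0 0 0 0"

```text
time: 13.0
eef_pos: [0.5754, -0.1227, 0.0363]
tcp_rot: [1.0, 0.001, 0.0, -0.0]
contact_force: [-2.9, 0.9, -0.6]
opening: 0.301
finger_force: 1.1
```

jog_arm --deltas "0.05 0 0 0 0 0"

```text
time: 13.12
eef_pos: [0.5764, -0.1227, 0.0363]
tcp_rot: [1.0, 0.001, 0.0, -0.0]
contact_force: [-2.1, 1.0, 0.5]
opening: 0.302
finger_force: 1.1
```

jog_arm --deltas "0.05 0 0 0 0 0"

```text
time: 13.25
eef_pos: [0.5771, -0.1226, 0.0362]
tcp_rot: [1.0, 0.001, -0.0, -0.0]
contact_force: [-4.1, 1.0, -0.9]
opening: 0.306
finger_force: 1.8
```

Near the predicted stop (TCP ≈0.577) the force is rising, so I go on in half-millimetre steps.

jog_arm --deltas "0.03 0 0 0 0 0"

```text
time: 13.38
eef_pos: [0.5772, -0.1226, 0.0362]
tcp_rot: [1.0, 0.001, -0.001, -0.0]
contact_force: [-5.7, 0.4, 2.2]
opening: 0.298
finger_force: 3.0
```

jog_arm --deltas "0.03 0 0 0 0 0"

```text
time: 13.5
eef_pos: [0.5772, -0.1225, 0.0362]
tcp_rot: [1.0, 0.001, -0.002, -0.0]
contact_force: [-8.0, 0.7, 3.6]
opening: 0.3
finger_force: 4.0
```

jog_arm --deltas "0.03 0 0 0 0 0"

```text
time: 13.62
eef_pos: [0.5772, -0.1225, 0.0362]
tcp_rot: [1.0, 0.002, -0.003, -0.0]
contact_force: [-10.0, 1.0, 5.1]
opening: 0.3
finger_force: 4.9
```

jog_arm --deltas "0.04 0 0 0 0 0;0.03 0 0 0 0 0;0 0 0 0 0 0"

```text
time: 14.0
eef_pos: [0.5773, -0.1225, 0.0362]
tcp_rot: [1.0, 0.002, -0.005, -0.001]
contact_force: [-12.8, -0.2, 7.3]
opening: 0.3
finger_force: 6.7
```

It has stopped solidly: 13 N, no movement over the last 2.5 mm of command, and at the predicted position. I back off and check.

jog_arm --deltas "-0.2 0 0 0 0 0;-0.4 0 0 0 0 0;-1 0 0 0 0 0;-1 0 0 0 0 0;-1 0 0 0 0 0;0 0 1 0 0 0;0 0 1 0 0 0;0 0 1 0 0 0;0 0 1 0 0 0;0 0 1 0 0 0;0 0 1 0 0 0;0 0 1 0 0 0;0 0 1 0 0 0;0 0 1 0 0 0;0 0 1 0 0 0;0 0 1 0 0 0;0 0 1 0 0 0;0 0 0 0 0 0"

```text
time: 16.25
eef_pos: [0.5098, -0.1233, 0.2789]
tcp_rot: [1.0, 0.001, 0.003, 0.001]
contact_force: [0.4, -0.6, 0.0]
opening: 0.3
finger_force: 0.0
```

Run:
```python
from h import *
c=cam("scene");cr=c["color"][100:310,150:370]
t=cam("top");tr=cv2.rotate(t["color"][105:270,270:380],cv2.ROTATE_90_CLOCKWISE)
A=cv2.resize(cr,(400,382),interpolation=cv2.INTER_CUBIC);B=cv2.resize(tr,(400,267),interpolation=cv2.INTER_CUBIC)
o=np.zeros((382,800,3),np.uint8);o[:,:400]=A;o[:267,400:]=B
cv2.imwrite("pics/p8.png",o)
```

```text
(no output)
```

View pics/p8.png

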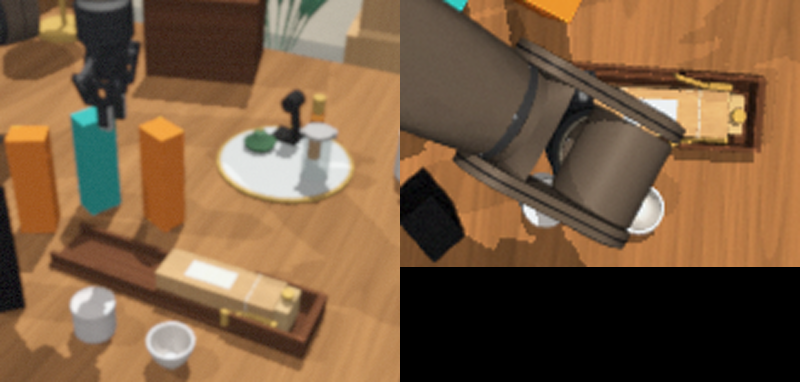

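The carton lies flat between the cheeks. Its top end is against the stop block, at (730,110) in the top view and (285,300) in the scene view. The other things have not moved and the gripper is clear, so I hand in.

```bash
python3 -c "
from plant import ctrl;print(ctrl.sign_off())"
```

```text
the job is handed in; nothing more can be done
None
```

The carton was tipped over and slid between the cheeks until it stopped firmly against the block (about 13 N at the end, below the 30 N crush limit); the other things look unmoved, and the job is handed in at about 16 s on the robot's clock.

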